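Find the high spot of a trolley wheel

TASK

This drug-trolley wheel is out of round. Push the feeler carriage gently all the way home so that the feeler rides on the tyre, then turn the wheel slowly by its crank knob, gripping it no harder than needed, and feel for the highest spot of the tyre (there is also one lower bump that does not count). Let go with that highest spot squarely under the feeler tip, and leave everything standing beside the stand alone.

Things in the scene. Friction and masses are not known exactly. Their poses are not given: they have to be found in the camera images.
- stand: Grey truing stand bolted to the counter, base plate 150 mm (x) by 290 mm (y) by 20 mm. Its origin is on the counter straight below the wheel's upright spindle; the plate runs from y = -90 to y = +200 mm. Its z axis points up; the feeler carriage stands on its +y side.
- spindle (a point): On the wheel's upright axis, at its top face, 60 mm above the counter. The wheel lies flat: grey tyre of 125 mm diameter, 28 to 60 mm up. Its high spot is a round bump rising 4.5 mm, about 25 degrees wide with the crest in the middle; elsewhere a lower bump rises 2 mm. The wheel is clamped to the crank at an unknown angle that differs each time, and turns with it without end either way.
- crank (a joint): Angle of crank and wheel about the spindle (rad, counterclockwise from above). 0: the crank arm points along the stand's +x; pi/2: towards the feeler. It turns stiffly (friction 0.14 N m, 3 N at the knob) and stays where left. Climbing to the high spot's crest the knob needs 3 to 5 N more; beyond the crest that much less; at the crest as on the round part. The lower bump gives half that or less.
- knob_center (a point): Centre of the black crank knob, an upright cylinder of 20 mm diameter, 72 to 112 mm above the counter, 45 mm from the spindle axis. It spins freely on its pin, so a gripper that holds it need not turn as the crank goes round; a light grip (20 to 30 N) is enough. Apart from knob and carriage all of the stand lies below 75 mm.
- push_face (a point): Middle of the outer face of the carriage's upright steel push plate (50 mm wide, 8 mm thick, 30 to 100 mm above the counter); this point is 85 mm above the counter. The face looks along the stand's +y axis; push it towards the spindle, along the stand's -y axis. A push of over 35 N would harm the feeler slide.
- carriage (a joint): Travel of the feeler carriage towards the wheel (m): 0 drawn back, 0.030 fully home against its stop. It slides with about 9 N of friction and stays where it is left. The stop is hard.
- feeler_tip (a point): Tip of the sprung feeler (steel ball of 10 mm diameter), 46 mm above the counter, straight from the spindle along the stand's +y. With the carriage home the tip stands about 62.2 mm from the spindle axis on the round part of the tyre, 64 mm on the lower bump's crest, 66.3 mm on the high spot's crest; spring 1.2 N per mm. A thin upright pin with a black ball on the carriage's top moves with it.
- wash_bottle_mid (a point): Middle of a clear bottle with a blue cap, 70 mm diameter, 170 mm tall. Leave alone.
- jar_mid (a point): Middle of a glass jar, 76 mm diameter, 90 mm tall. Leave alone.
- dose_cup_mid (a point): Middle of a small white cup, 40 mm diameter, 35 mm tall. Leave alone.
- pill_box_mid (a point): Middle of a flat blue pill box, 50 by 110 by 24 mm. Leave alone.

How it is judged:
By the outcome, as a careful person would: the job done as asked, in the order asked, and still so for the second after the job is handed in, with the robot touching nothing.
It also fails if it takes over 72 s, if anything falls off the work surface, if the arm or the gripper's body presses on something with over 40 N, if the wrist force passes 120 N, or if a joint passes its speed limit or range.

ROBOT

A 6-joint arm with a two-finger parallel gripper is mounted at the origin on the work surface. World frame = base frame: x ahead of the robot, y to its left, z up, the work surface at z = 0. Lengths are in m, angles in rad, forces in N, time in s.
With the tool pointing down it reaches from about 0.35 to 0.775 m from the base axis. Payload 5.5 kg.
Tool frame: the origin (TCP) lies midway between the tips of the shut fingers; the grasp point (between the pads) lies 19 mm behind it; z points along the fingers, y is the line along which they close (so a half turn about z gives the same grasp; the last joint's range is limited). The gripper opens to 85 mm and grips with 20 to 120 N. Pads are 22 mm wide; open, the fingers measure 114 mm over their backs; the gripper's body (76 mm by 85 mm) begins 54 mm behind the grasp point. The pads swing forward as they close: fully open they stand 13 mm farther back than shut.
Start: joints at [1.146, 0.313, 0.046, 1.304, 0, 1.431], TCP at [0.162, 0.552, 0.231] pointing down, gripper open.
Joint ranges: [-2.76, 2.76], [-0.86, 1.69], [-1.03, 1.26], [-2.2, 2.34], [-1.47, 1.5], [-3.14, 3.14]. Speed limits (rad/s): [2.57, 2.57, 3.14, 3.14, 3.14, 3.14].

INTERFACE

Orientations are given as a unit quaternion [w, x, y, z].
In Python, from workcell import env gives the robot as it stands. The module is installed in compiled form; this text tells all that it offers.
- The arm moves only by the tool servo_tool, never from a script. Its argument "increments" is a list of rows, each an object of numbers: "grip": the closure, from 0 (fully open) to 1 (shut); "x", "y", "z": the shift along the tool's x, y, z in mm; "roll": the turn about the tool's z in degrees. In form: [{"grip": .., "x": .., "y": .., "z": .., "roll": ..}, ...]. A call has 1 to 5 rows; each row shifts and turns the commanded pose from where the row before left it, along the tool's axes as they then stand; what a row does not reach is not made up. A row lasts 1/12 s, in which the tool goes at most 41.7 mm and 7.16 degrees, less where a joint would pass 70% of its speed; a pose out of reach is approached as far as the arm can. A call is refused whole if a number of a shift passes 41.7 or a number of a turn 7.16, either way. A call with a gripper value outside its range is refused whole. The fingers move at their own pace and stop on an object; "grip_force" is the grip in N (left out, the last holds). Time passes only in rows, so rows that do not move let the fingers close. It gives the time, the measured TCP pose, the force, the opening and the grip force at its end, in the units of the state.
- env.get_state(): the state, without advancing time (a new reading comes with each control period).
- env.read_camera(name): name is "side" or "top" or "wrist"; returns the picture (384x512x3 uint8, red, green, blue); there is no depth.
- env.get_calibration(name): a dict with "vertical_fov" (degrees; the focal length in pixels is half the picture's height over the tangent of half this angle, whatever the lens; pixels are square), "cx", "cy" (the principal point, pixels), "rvec" (rotation vector, rad) and "tvec" (3), from world to camera coordinates, as OpenCV has them; the wrist camera has in their place "tool_from_camera" (4x4, takes a point from camera to tool coordinates, whose origin is the TCP and whose axes are the flange's). Camera axes: x right, y down, z forward; pixel columns grow to the right and rows downward; lengths in m; the calibration is good to about 2 mm. The wrist camera is an equidistant fisheye: a pixel r from the principal point sees the ray r / f radians off the axis. A picture is of the moment at which its call begins: read the wrist's pose just before it. get_calibration takes no time and is no camera call.
- env.hand_in(): hands the job in; it is judged then, once.
The state is a dict: "clock": time; "joint_pos": joint angles; "qvel": joint speeds; "tau": joint torques, N m; "tcp_pos": TCP position; "orientation": TCP orientation; "wrist_force": force on the tool from outside, world axes, zero at the start; "ft_torque": the same for the moment, N m; "finger_gap": finger opening in m; "grip_force": force on a finger pad.
Only numpy, scipy, OpenCV 4.12 (cv2) and the standard library are available. Lean on these libraries where they do the work, as an engineer would, in place of code of your own. Each camera call takes 0.05 s, during which the arm holds its last target. There are 200 camera calls.

## Working session

There is one attempt and no reset: what is moved stays moved. The work goes in short steps, Python scripts to look and compute and a tool call to move; the robot and the scene stay as the last step left them, time stands still between calls to the robot, and variables do not carry over. Pictures are saved under pics/ and viewed, at most 10 in all, crops included, and the job is handed in when it is done.

Besides the shell and the picture viewer there is one more tool, called after "Request:" as name(argument=value, ...), one argument or row to a line, values as JSON. servo_tool: Moves the arm, as the interface text tells. Its arguments: {"type":"object","properties":{"increments":{"type":"array"},"grip_force":{"type":"number"}},"required":["increments"]}

```bash
mkdir -p pics
cat > h.py <<'E'
import numpy as np, cv2
from workcell import env
from scipy.spatial.transform import Rotation as R
def cal(n):
    c=env.get_calibration(n); f=192/np.tan(np.radians(c["vertical_fov"])/2); return c,f
def ray(n,u,v):
    c,f=cal(n)
    Rm=cv2.Rodrigues(np.array(c["rvec"],float))[0]; t=np.array(c["tvec"],float)
    d=Rm.T@np.array([(u-c["cx"])/f,(v-c["cy"])/f,1]); o=-Rm.T@t
    return o,d
def onz(n,u,v,z):
    o,d=ray(n,u,v); return o+d*(z-o[2])/d[2]
def pix(n,p):
    c,f=cal(n); Rm=cv2.Rodrigues(np.array(c["rvec"],float))[0]
    q=Rm@np.array(p)+np.array(c["tvec"],float); return np.array([c["cx"]+f*q[0]/q[2],c["cy"]+f*q[1]/q[2]])
def shot(n,name):
    im=np.array(env.read_camera(n)); cv2.imwrite("pics/"+name,im[:,:,::-1]); return im
E
python3 - <<'E'
from h import *
a=shot("top","t0.png");b=shot("side","s0.png");
cv2.imwrite("pics/ts.png",np.vstack([cv2.resize(x[:,:,::-1],(512,384))[0:384] for x in (a,)]))
for n in("top","side"): print(env.get_calibration(n), ray(n,256,192))
s=env.get_state();print(s["tcp_pos"],s["orientation"],s["wrist_force"])
E
```

```text
{'vertical_fov': 56.50298099994729, 'cx': 258.43319766043885, 'cy': 192.05634474547838, 'rvec': array([ 2.1472417 , -2.08673463,  0.17342058]), 'tvec': array([-0.07210785,  0.60983471,  0.79566177])} (array([ 0.45753097, -0.07298769,  0.89191579]), array([ 0.18106508,  0.02835812, -0.98308578]))
{'vertical_fov': 56.43807228383169, 'cx': 251.74590375806443, 'cy': 194.4394228287853, 'rvec': array([ 2.21146485, -0.23340954,  0.11568854]), 'tvec': array([-0.61659653,  0.11548422,  0.78541837])} (array([ 0.48712575, -0.67158568,  0.56753069]), array([ 0.17862332,  0.77980977, -0.60014856]))
[0.16137028 0.55140647 0.23048232] [-2.34149355e-04  1.41927602e-01  9.89876687e-01 -8.03534063e-04] [-0.1601446   0.02310585  0.54836994]
```

View pics/t0.png

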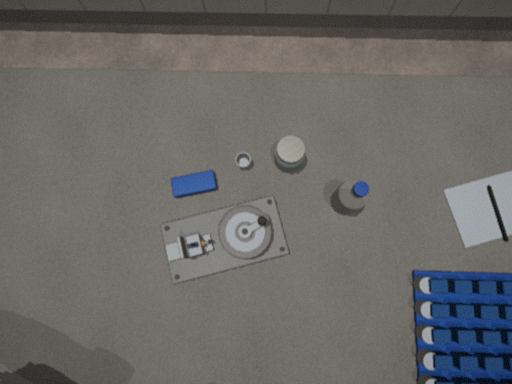

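View pics/s0.png

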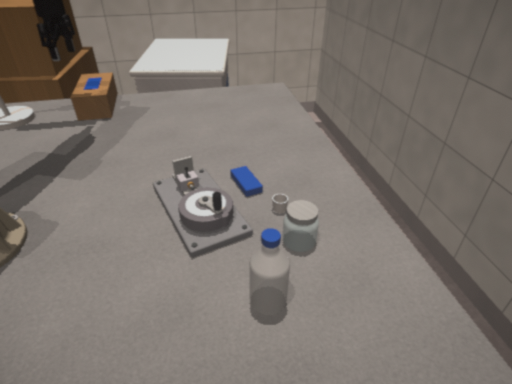

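The top view shows the stand with plate corners near (162,225), (275,197), (288,252) and (175,281). The wheel hub is near (245,231), the knob near (262,221) and the push plate near (175,250). The bottle, jar, cup and pill box lie on the far side (+x).

Run:
```python
from h import *
a=cv2.imread("pics/t0.png");b=cv2.imread("pics/s0.png")
c1=cv2.resize(a[185:290,150:300],None,fx=5,fy=5,interpolation=cv2.INTER_CUBIC)
cv2.imwrite("pics/c1.png",c1)
c2=cv2.resize(b[145:255,145:255],None,fx=5,fy=5,interpolation=cv2.INTER_CUBIC)
cv2.imwrite("pics/c2.png",c2)
```

```text
(no output)
```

View pics/c1.png

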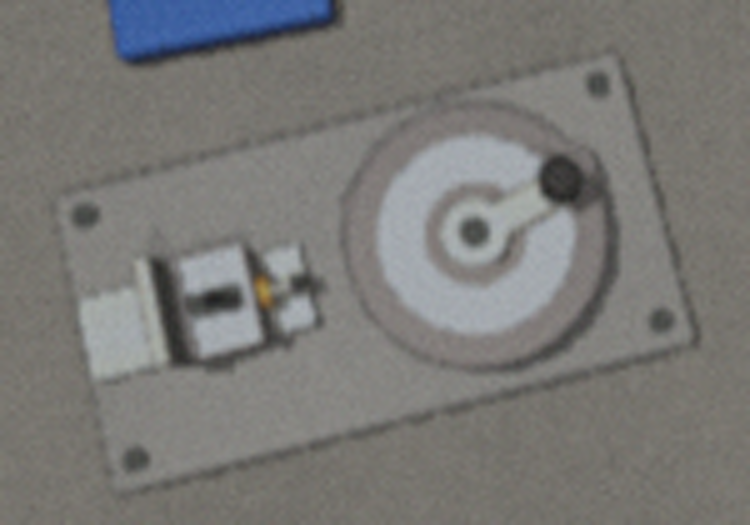

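View pics/c2.png

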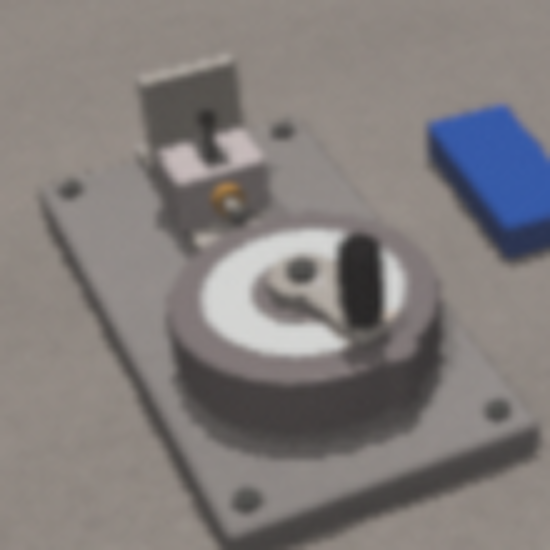

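Crop 1 shows plate corners at (55,200), (615,55), (697,342) and (118,492), hub (474,232), knob top (560,178) and the outer top edge of the push plate at about (138,262)–(160,367). Crop 2 shows the knob top at (363,240), the hub at (301,269) and the push-plate top edge from (140,78) to (238,55).

Run:
```python
from h import *
T=lambda X,Y:(150+(X-2)/5,185+(Y-2)/5); S=lambda X,Y:(145+(X-2)/5,145+(Y-2)/5)
C=np.array([onz("top",*T(*p),.02) for p in [(55,200),(615,55),(697,342),(118,492)]])[:,:2]
ref=np.array([[.075,.2],[.075,-.09],[-.075,-.09],[-.075,.2]])
A=ref-ref.mean(0);B=C-C.mean(0)
th=np.arctan2((A[:,0]*B[:,1]-A[:,1]*B[:,0]).sum(),(A*B).sum())
M=np.array([[np.cos(th),-np.sin(th)],[np.sin(th),np.cos(th)]]);o=C.mean(0)-M@ref.mean(0)
print("th",np.degrees(th),"origin",o,"res",(C-(ref@M.T+o)).round(4).tolist())
print("hub top",onz("top",*T(474,232),.07),"side",onz("side",*S(301,269),.07))
k=onz("top",*T(560,178),.112)[:2];print("knob",k,M.T@(k-o),"side",onz("side",*S(363,240),.112))
for p in [(138,262),(160,367)]: q=onz("top",*T(*p),.1)[:2];print("plate",q,M.T@(q-o))
for p in [(140,78),(238,55)]: q=onz("side",*S(*p),.1)[:2];print("plate s",q,M.T@(q-o))
s=env.get_state();Rt=R.from_quat(np.roll(s["orientation"],-1)).as_matrix();print(Rt.round(3))
```

```text
th 16.28628692842636 origin [ 0.51660072 -0.02660332] res [[-0.002, -0.0029], [-0.0037, 0.0027], [0.0014, 0.0022], [0.0042, -0.0021]]
hub top [ 0.5172196  -0.02551142  0.07      ] side [ 0.51661523 -0.0244782   0.07      ]
knob [ 0.53879508 -0.06470528] [ 0.01061856 -0.04279714] side [ 0.5419259  -0.06460666  0.112     ]
plate [0.49753311 0.12090535] [0.02306442 0.14693677]
plate [0.45223849 0.10798284] [-0.02403659  0.14723509]
plate s [0.45347959 0.10652033] [-0.02325543  0.14548322]
plate s [0.50252297 0.1184119 ] [0.02715479 0.14314403]
[[-0.96   0.281 -0.001]
 [ 0.281  0.96  -0.002]
 [ 0.    -0.002 -1.   ]]
```

Request:
servo_tool(
  increments=[
    {"grip":1,"x":0,"y":0,"z":0,"roll":-6.4},
    {"grip":1,"x":0,"y":0,"z":0,"roll":-6.4},
    {"grip":1,"x":0,"y":0,"z":0,"roll":-6.4},
    {"grip":1,"x":0,"y":0,"z":0,"roll":-6.4},
    {"grip":1,"x":0,"y":0,"z":0,"roll":-6.4},
  ],
  grip_force=25,
)

```text
clock: 0.52
tcp_pos: [0.1614, 0.5516, 0.2308]
orientation: [-0.0, -0.139, 0.99, -0.0]
wrist_force: [-0.2, 0.2, -0.1]
finger_gap: 0.0258
grip_force: 0.0
```

Request:
servo_tool(
  increments=[
    {"grip":1,"x":-9.2,"y":-23.6,"z":0,"roll":0},
    {"grip":1,"x":-9.2,"y":-23.6,"z":0,"roll":0},
    {"grip":1,"x":-9.2,"y":-23.6,"z":0,"roll":0},
    {"grip":1,"x":-9.2,"y":-23.6,"z":0,"roll":0},
    {"grip":1,"x":-9.2,"y":-23.6,"z":0,"roll":0},
  ],
)

```text
clock: 0.93
tcp_pos: [0.238, 0.4495, 0.2308]
orientation: [-0.0, -0.137, 0.991, -0.0]
wrist_force: [0.2, -0.7, 1.1]
finger_gap: -0.0
grip_force: 0.0
```

Request:
servo_tool(
  increments=[
    {"grip":1,"x":-9.2,"y":-23.6,"z":0,"roll":0},
    {"grip":1,"x":-9.2,"y":-23.6,"z":0,"roll":0},
    {"grip":1,"x":-9.2,"y":-23.6,"z":0,"roll":0},
    {"grip":1,"x":-9.2,"y":-23.6,"z":0,"roll":0},
    {"grip":1,"x":-9.2,"y":-23.6,"z":0,"roll":0},
  ],
)

```text
clock: 1.35
tcp_pos: [0.3143, 0.3483, 0.231]
orientation: [-0.0, -0.136, 0.991, -0.0]
wrist_force: [-0.1, 0.5, -0.0]
finger_gap: 0.0003
grip_force: 0.0
```

Request:
servo_tool(
  increments=[
    {"grip":1,"x":-9.2,"y":-23.6,"z":0,"roll":0},
    {"grip":1,"x":-9.2,"y":-23.6,"z":0,"roll":0},
    {"grip":1,"x":-9.2,"y":-23.6,"z":0,"roll":0},
    {"grip":1,"x":-9.2,"y":-23.6,"z":0,"roll":0},
    {"grip":1,"x":0,"y":0,"z":0,"roll":0},
  ],
)

```text
clock: 1.77
tcp_pos: [0.3769, 0.2659, 0.2309]
orientation: [0.0, -0.134, 0.991, -0.001]
wrist_force: [0.6, 0.2, -0.4]
finger_gap: 0.0
grip_force: 0.0
```

Run:
```python
from h import *
s=env.get_state();print(s["clock"],s["tcp_pos"],s["orientation"],s["finger_gap"])
w=shot("wrist","w0.png")
print(env.get_calibration("wrist"))
cv2.imwrite("pics/w0b.png",cv2.resize(w[:,:,::-1],(800,600),interpolation=cv2.INTER_CUBIC))
```

```text
1.7667 [0.37687552 0.26592047 0.23093181] [ 1.70374690e-04 -1.34336391e-01  9.90935540e-01 -6.79172338e-04] 1.1663433320799068e-05
{'vertical_fov': 65.70646984690485, 'cx': 257.0730855196732, 'cy': 188.58051896755651, 'tool_from_camera': array([[ 5.41994977e-04, -9.65979723e-01, -2.58617247e-01,
         6.52751647e-02],
       [ 9.99998830e-01,  8.93411605e-04, -1.24130604e-03,
        -9.27518268e-04],
       [ 1.43012812e-03, -2.58616272e-01,  9.65979078e-01,
        -1.42033693e-01],
       [ 0.00000000e+00,  0.00000000e+00,  0.00000000e+00,
         1.00000000e+00]])}
```

View pics/w0b.png

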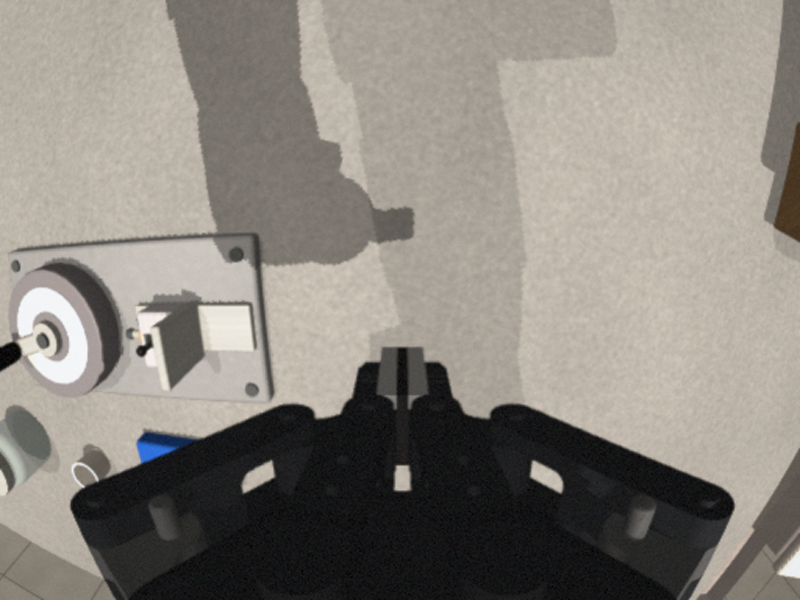

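The wrist view (800x600) shows the push plate standing near (180,340), its face towards us, with nothing between. The pill box is at (165,450), clear on the far side.

Request:
servo_tool(
  increments=[
    {"grip":1,"x":-9.4,"y":-22,"z":0,"roll":0},
    {"grip":1,"x":-9.4,"y":-22,"z":0,"roll":0},
    {"grip":1,"x":-9.4,"y":-22,"z":0,"roll":0},
    {"grip":1,"x":-9.4,"y":-22,"z":0,"roll":0},
    {"grip":1,"x":-9.4,"y":-22,"z":0,"roll":0},
  ],
)

```text
clock: 2.23
tcp_pos: [0.4497, 0.1754, 0.2311]
orientation: [-0.0, -0.137, 0.991, 0.0]
wrist_force: [0.8, 0.9, 1.1]
finger_gap: -0.0002
grip_force: 0.0
```

Request:
servo_tool(
  increments=[
    {"grip":1,"x":-9.4,"y":-22,"z":0,"roll":0},
    {"grip":1,"x":0,"y":0,"z":30,"roll":0},
    {"grip":1,"x":0,"y":0,"z":30,"roll":0},
    {"grip":1,"x":0,"y":0,"z":30,"roll":0},
    {"grip":1,"x":0,"y":0,"z":0,"roll":0},
  ],
)

```text
clock: 2.65
tcp_pos: [0.4603, 0.1567, 0.1358]
orientation: [-0.005, -0.137, 0.991, 0.0]
wrist_force: [-1.6, 0.1, -0.4]
finger_gap: -0.0001
grip_force: 0.0
```

```bash
cat > sv.py <<'E'
from h import *
# stand frame
TH=np.radians(15.8);O=np.array([.5170,-.0255]);M=np.array([[np.cos(TH),-np.sin(TH)],[np.sin(TH),np.cos(TH)]])
def st():
    s=env.get_state();p=np.array(s["tcp_pos"]);Rt=R.from_quat(np.roll(s["orientation"],-1)).as_matrix()
    return s,p,Rt
def wray(u,v,p,Rt):
    c,f=cal("wrist");d=np.array([u-c["cx"],v-c["cy"]]);r=np.hypot(*d);a=r/f
    dc=np.r_[d/r*np.sin(a),np.cos(a)];T=np.array(c["tool_from_camera"])
    return p+Rt@T[:3,3], Rt@T[:3,:3]@dc
def wonz(u,v,z,p,Rt):
    o,d=wray(u,v,p,Rt); return o+d*(z-o[2])/d[2]
E
python3 - <<'E'
from sv import *
s,p,Rt=st();print(s["clock"],p,"stand",M.T@(p[:2]-O),"xang",np.degrees(np.arctan2(Rt[1,0],Rt[0,0])))
w=shot("wrist","w1.png")
cv2.imwrite("pics/w1b.png",cv2.resize(w[:,:,::-1],(800,600),interpolation=cv2.INTER_CUBIC))
E
```

```text
2.65 [0.46029131 0.1566993  0.13580551] stand [-0.00495686  0.1907561 ] xang -164.2898431343537
```

View pics/w1b.png

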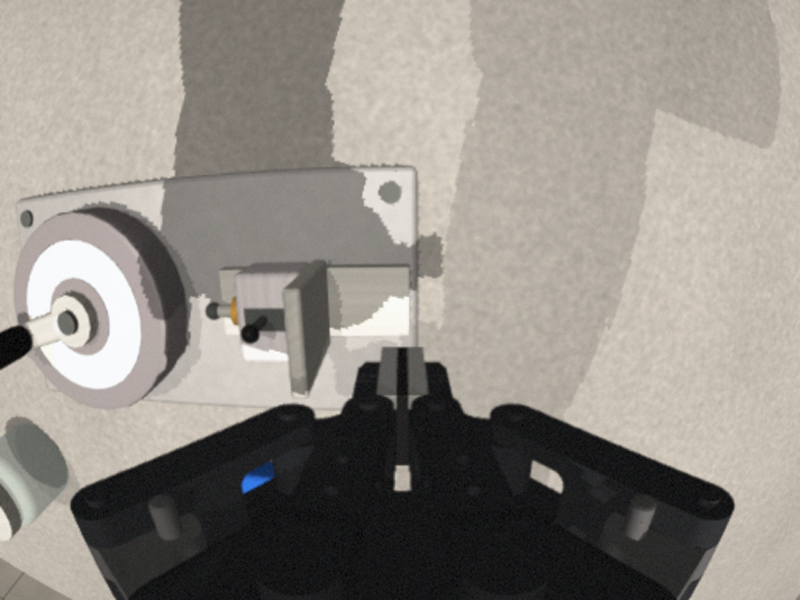

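The view shows the push plate's top edge, with its outer side from about (302,288) to (308,392). The fingers stay clear of it. Next I check the plate's position from here.

Run:
```python
from sv import *
s,p,Rt=st();k=.64
for n,(u,v,z) in dict(top1=(303,288,.1),top2=(308,392,.1),hub=(67,322,.065),tip=(213,311,.046),ball=(250,334,.095)).items():
    q=wonz(u*k,v*k,z,p,Rt);print(n,q,M.T@(q[:2]-O))
```

```text
top1 [0.45363635 0.11182127 0.1       ] [-0.02357978  0.14938567]
top2 [0.49910035 0.12368517 0.1       ] [0.02339681 0.14842238]
hub [ 0.52479008 -0.03422538  0.065     ] [ 0.00512   -0.0105168]
tip [0.49669223 0.05606721 0.046     ] [0.00266864 0.08401484]
ball [0.48204691 0.09219671 0.095     ] [-0.001586    0.12276693]
```

Request:
servo_tool(
  increments=[
    {"grip":1,"x":-5,"y":0,"z":22,"roll":0},
    {"grip":1,"x":0,"y":0,"z":22,"roll":0},
    {"grip":1,"x":0,"y":0,"z":22,"roll":0},
    {"grip":1,"x":0,"y":0,"z":0,"roll":0},
  ],
)

```text
clock: 3.03
tcp_pos: [0.468, 0.1585, 0.0738]
orientation: [-0.002, -0.137, 0.991, 0.0]
wrist_force: [0.0, -0.4, -0.4]
finger_gap: -0.0002
grip_force: 0.0
```

Request:
servo_tool(
  increments=[
    {"grip":1,"y":-5},
    {"grip":1,"y":-5},
    {"grip":1,"y":-5},
    {"grip":1,"y":-3},
    {"grip":1,"y":-2},
  ],
)

```text
invalid input at $.increments[0]: expected keys grip, x, y, z, roll
```

Request:
servo_tool(
  increments=[
    {"grip":1,"y":-2},
    {"grip":1,"y":-2},
    {"grip":1,"y":-2},
    {"grip":1,"y":-1.5},
    {"grip":1,"y":-1.5},
  ],
)

```text
invalid input at $.increments[0]: expected keys grip, x, y, z, roll
```

Request:
servo_tool(
  increments=[
    {"grip":1,"x":0,"y":-5,"z":0,"roll":0},
    {"grip":1,"x":0,"y":-5,"z":0,"roll":0},
    {"grip":1,"x":0,"y":-5,"z":0,"roll":0},
    {"grip":1,"x":0,"y":-3,"z":0,"roll":0},
    {"grip":1,"x":0,"y":-2,"z":0,"roll":0},
  ],
)

```text
clock: 3.45
tcp_pos: [0.4762, 0.1383, 0.0766]
orientation: [0.001, -0.136, 0.991, -0.0]
wrist_force: [-0.2, -1.1, -0.4]
finger_gap: -0.0003
grip_force: 0.0
```

Request:
servo_tool(
  increments=[
    {"grip":1,"x":0,"y":-2,"z":0,"roll":0},
    {"grip":1,"x":0,"y":-2,"z":0,"roll":0},
    {"grip":1,"x":0,"y":-2,"z":0,"roll":0},
    {"grip":1,"x":0,"y":-2,"z":0,"roll":0},
    {"grip":1,"x":0,"y":-2,"z":0,"roll":0},
  ],
)

```text
clock: 3.87
tcp_pos: [0.4773, 0.1313, 0.0755]
orientation: [-0.0, -0.137, 0.991, 0.003]
wrist_force: [-3.4, 9.5, 3.5]
finger_gap: -0.0004
grip_force: 4.8
```

Request:
servo_tool(
  increments=[
    {"grip":1,"x":0,"y":-2,"z":0,"roll":0},
    {"grip":1,"x":0,"y":-2,"z":0,"roll":0},
    {"grip":1,"x":0,"y":-2,"z":0,"roll":0},
    {"grip":1,"x":0,"y":-2,"z":0,"roll":0},
    {"grip":1,"x":0,"y":-2,"z":0,"roll":0},
  ],
)

```text
clock: 4.28
tcp_pos: [0.48, 0.1219, 0.0755]
orientation: [0.0, -0.137, 0.991, 0.003]
wrist_force: [-3.1, 8.4, 3.5]
finger_gap: -0.0001
grip_force: 4.8
```

Request:
servo_tool(
  increments=[
    {"grip":1,"x":0,"y":-2,"z":0,"roll":0},
    {"grip":1,"x":0,"y":-2,"z":0,"roll":0},
    {"grip":1,"x":0,"y":-2,"z":0,"roll":0},
    {"grip":1,"x":0,"y":-2,"z":0,"roll":0},
    {"grip":1,"x":0,"y":-2,"z":0,"roll":0},
  ],
)

```text
clock: 4.7
tcp_pos: [0.4826, 0.1129, 0.0755]
orientation: [0.0, -0.138, 0.99, 0.003]
wrist_force: [-4.7, 18.4, 5.1]
finger_gap: -0.0003
grip_force: 9.6
```

Request:
servo_tool(
  increments=[
    {"grip":1,"x":0,"y":-1,"z":0,"roll":0},
    {"grip":1,"x":0,"y":-1,"z":0,"roll":0},
    {"grip":1,"x":0,"y":-1,"z":0,"roll":0},
  ],
)

```text
clock: 4.95
tcp_pos: [0.4826, 0.1128, 0.0756]
orientation: [-0.0, -0.138, 0.99, 0.007]
wrist_force: [-5.5, 24.3, 6.3]
finger_gap: -0.0004
grip_force: 12.7
```

Run:
```python
from sv import *
s,p,Rt=st();print(M.T@(p[:2]-O))
w=shot("wrist","w2.png");t=shot("top","t2.png")
a=cv2.resize(w[100:340,0:300,::-1],(600,480),interpolation=cv2.INTER_CUBIC)
b=cv2.resize(t[205:285,150:216,::-1],(200,242),interpolation=cv2.INTER_CUBIC)
c=np.zeros((480,800,3),np.uint8);c[:,:600]=a;c[:242,600:]=b
cv2.imwrite("pics/w2b.png",c)
```

```text
[0.00452902 0.14249752]
```

View pics/w2b.png

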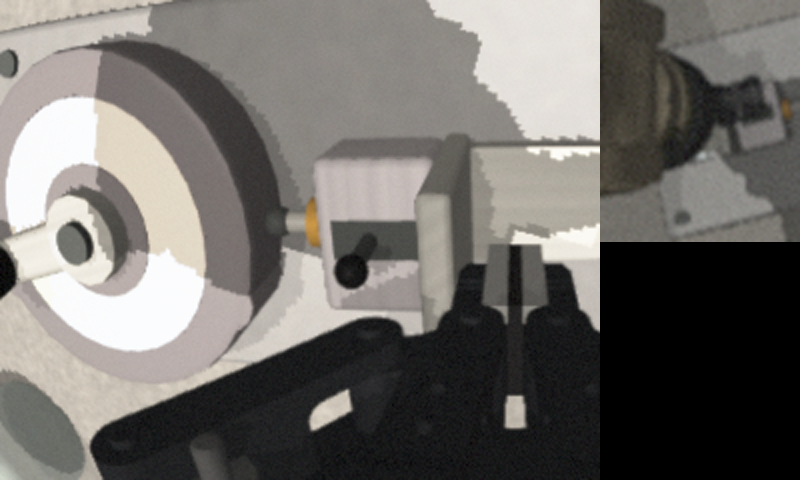

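Run:
```python
from sv import *
s,p,Rt=st()
for n,(u,v,z) in dict(top1=(444,193,.1),top2=(437,325,.1),hub=(75,243,.065),tip=(276,220,.046),ball=(351,271,.095),bump=(252,305,.06),bump2=(235,345,.06),rim=(232,200,.06),rim3=(150,382,.06),rimtop=(95,47,.06)).items():
    q=wonz(u/2,100+v/2,z,p,Rt);print(n,M.T@(q[:2]-O))
```

```text
top1 [-0.02591585  0.1265636 ]
top2 [0.00520498 0.12377787]
hub [ 0.00314145 -0.00691805]
tip [-0.00051463  0.06522788]
ball [-0.00559501  0.10363531]
bump [0.02341072 0.05860071]
bump2 [0.0390905  0.04915745]
rim [-0.01148415  0.05730015]
rim3 [0.05965311 0.00752506]
rimtop [-0.0606493   0.01057111]
```

Request:
servo_tool(
  increments=[
    {"grip":1,"x":0,"y":-1,"z":0,"roll":0},
    {"grip":1,"x":0,"y":-0.5,"z":0,"roll":0},
  ],
)

```text
clock: 5.22
tcp_pos: [0.4825, 0.1128, 0.0756]
orientation: [-0.0, -0.139, 0.99, 0.008]
wrist_force: [-6.6, 28.7, 6.2]
finger_gap: -0.0001
grip_force: 14.6
```

Request:
servo_tool(
  increments=[
    {"grip":1,"x":0,"y":6,"z":0,"roll":0},
    {"grip":1,"x":0,"y":15,"z":0,"roll":0},
    {"grip":1,"x":0,"y":25,"z":-10,"roll":0},
    {"grip":0.6,"x":0,"y":0,"z":-40,"roll":0},
    {"grip":0.6,"x":0,"y":0,"z":-40,"roll":0},
  ],
)

```text
clock: 5.63
tcp_pos: [0.4693, 0.1506, 0.1644]
orientation: [-0.003, -0.138, 0.99, 0.0]
wrist_force: [1.2, -0.0, -0.7]
finger_gap: 0.0231
grip_force: 0.0
```

Run:
```python
from sv import *
s,p,Rt=st();print(s["clock"],p,M.T@(p[:2]-O),s["finger_gap"])
S=shot("side","s3.png");w=shot("wrist","w3.png")
c=np.zeros((600,800,3),np.uint8)
c[:400,:400]=cv2.resize(S[145:245,145:245,::-1],(400,400),interpolation=cv2.INTER_CUBIC)
c[:,400:]=cv2.resize(w[110:310,40:40+133,::-1],(400,600),interpolation=cv2.INTER_CUBIC)
cv2.imwrite("pics/s3b.png",c)
```

```text
5.6333 [0.46929676 0.15060619 0.16437178] [0.00204932 0.1824412 ] 0.023149720844371863
```

View pics/s3b.png

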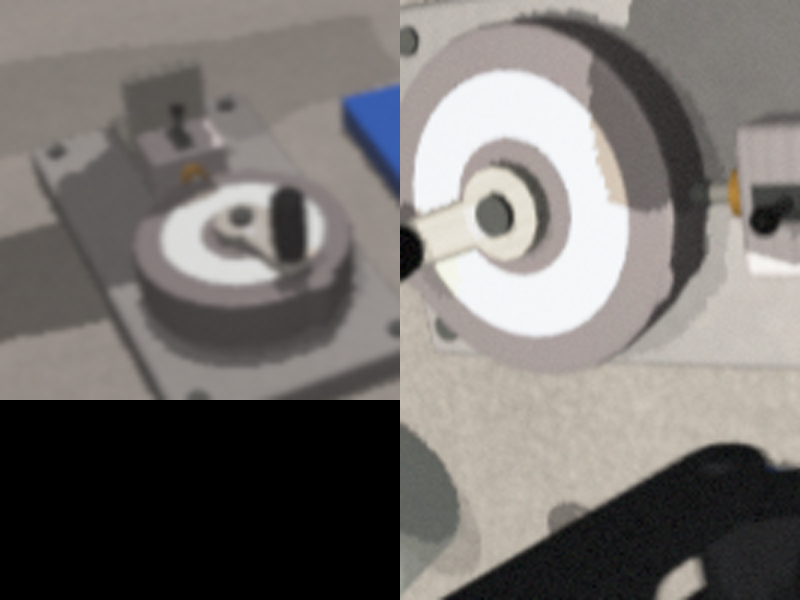

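Run:
```python
from sv import *
S=lambda X,Y:(145+(X-1.5)/4,145+(Y-1.5)/4)
for p in [(122,82),(203,66)]: q=onz("side",*S(*p),.1)[:2];print("plate s",q,M.T@(q-O))
q=[]
s,p,Rt=st()
P=[(520,25),(560,35),(600,60),(630,95),(650,130),(665,175),(672,215),(673,250),(672,275),(665,295),(650,318),(630,340),(600,360),(560,370),(520,360),(480,335)]
Q=np.array([M.T@(wonz(40+(X-401)/3,110+(Y-1)/3,.06,p,Rt)[:2]-O) for X,Y in P])
import scipy.optimize as so
c=so.least_squares(lambda c:np.hypot(*(Q-c[:2]).T)-c[2],[0,0,.06],loss="soft_l1",f_scale=.0005).x;print("c",c)
for a,b in zip(P,Q):print(a,b.round(4),np.degrees(np.arctan2(*(b-c[:2])[::-1])).round(),(np.hypot(*(b-c[:2]))*1e3).round(1))
q=wonz(40+(696-401)/3,110+192/3,.046,p,Rt);print("tip",M.T@(q[:2]-O)); 
q=wonz(40+(493-401)/3,110+214/3,.075,p,Rt);print("hub",M.T@(q[:2]-O));
```

```text
plate s [0.45862732 0.08241947] [-0.0267829   0.11973578]
plate s [0.50808381 0.09047162] [0.02299746 0.11401768]
c [0.00129323 0.00392012 0.05831265]
(520, 25) [-0.058  0.01 ] 174.0 59.6
(560, 35) [-0.0535  0.0256] 158.0 58.9
(600, 60) [-0.0446  0.04  ] 142.0 58.4
(630, 95) [-0.0331  0.05  ] 127.0 57.5
(650, 130) [-0.022   0.0562] 114.0 57.2
(665, 175) [-0.0078  0.0601] 99.0 56.9
(672, 215) [0.005  0.0611] 86.0 57.3
(673, 250) [0.0164 0.0601] 75.0 58.2
(672, 275) [0.0247 0.0587] 67.0 59.5
(665, 295) [0.0315 0.0552] 60.0 59.5
(650, 318) [0.0396 0.0484] 49.0 58.7
(630, 340) [0.0476 0.0394] 37.0 58.4
(600, 360) [0.0555 0.026 ] 22.0 58.6
(560, 370) [0.0602 0.0083] 4.0 59.1
(520, 360) [ 0.0573 -0.0087] -13.0 57.5
(480, 335) [ 0.0486 -0.0252] -32.0 55.5
tip [0.00122332 0.06412921]
hub [0.00070867 0.00182117]
```

Run:
```python
from sv import *
s,p,Rt=st();print(np.round(s["joint_pos"],3),np.degrees(np.arctan2(Rt[1,0],Rt[0,0])))
for n,q in dict(cap=(361,189,.17),jar=(291,150,.09)).items():
    w=onz("top",*q);print(n,w)
```

```text
[ 0.146  0.186 -0.271  1.104 -0.    -0.129] -164.24767472727822
cap [ 0.60255909 -0.26702041  0.17      ]
jar [ 0.70689442 -0.12827184  0.09      ]
```

Request:
servo_tool(
  increments=[
    {"grip":0.45,"x":-1.2,"y":-28.3,"z":0,"roll":0},
    {"grip":0.45,"x":-1.2,"y":-28.3,"z":0,"roll":0},
    {"grip":0.45,"x":-1.2,"y":-28.3,"z":0,"roll":0},
    {"grip":0.45,"x":-1.2,"y":-28.3,"z":0,"roll":0},
    {"grip":0.45,"x":-1.2,"y":-28.3,"z":0,"roll":0},
  ],
)

```text
clock: 6.15
tcp_pos: [0.5161, 0.0141, 0.1651]
orientation: [-0.0, -0.137, 0.991, 0.0]
wrist_force: [0.2, -0.5, -0.4]
finger_gap: 0.047
grip_force: 0.0
```

Request:
servo_tool(
  increments=[
    {"grip":0.45,"x":-1.2,"y":-28.3,"z":0,"roll":0},
    {"grip":0.45,"x":-1.2,"y":-28.3,"z":0,"roll":0},
    {"grip":0.45,"x":-1.0,"y":-28.2,"z":0,"roll":0},
    {"grip":0.45,"x":0,"y":0,"z":0,"roll":-6.9},
    {"grip":0.45,"x":0,"y":0,"z":0,"roll":-6.9},
  ],
)

```text
clock: 6.57
tcp_pos: [0.5425, -0.0674, 0.1647]
orientation: [-0.0, -0.256, 0.967, 0.0]
wrist_force: [-0.2, -0.0, -0.3]
finger_gap: 0.0466
grip_force: 0.0
```

Request:
servo_tool(
  increments=[
    {"grip":0.45,"x":0,"y":0,"z":0,"roll":-6.9},
    {"grip":0.45,"x":0,"y":0,"z":0,"roll":-6.9},
    {"grip":0.45,"x":0,"y":0,"z":0,"roll":-6.9},
    {"grip":0.45,"x":0,"y":0,"z":0,"roll":-6.9},
    {"grip":0.45,"x":0,"y":0,"z":0,"roll":-6.9},
  ],
)

```text
clock: 6.98
tcp_pos: [0.542, -0.0656, 0.1649]
orientation: [-0.0, -0.532, 0.847, 0.0]
wrist_force: [-0.2, 0.4, -0.1]
finger_gap: 0.0473
grip_force: 0.0
```

Request:
servo_tool(
  increments=[
    {"grip":0.45,"x":0,"y":0,"z":0,"roll":-6.9},
    {"grip":0.45,"x":0,"y":0,"z":0,"roll":-6.9},
    {"grip":0.45,"x":0,"y":0,"z":0,"roll":-6.9},
    {"grip":0.45,"x":0,"y":0,"z":0,"roll":-6.9},
    {"grip":0.45,"x":0,"y":0,"z":0,"roll":-6.9},
  ],
)

```text
clock: 7.4
tcp_pos: [0.542, -0.0655, 0.1649]
orientation: [0.0, 0.759, -0.651, -0.0]
wrist_force: [-0.0, -0.0, -0.1]
finger_gap: 0.0476
grip_force: 0.0
```

Request:
servo_tool(
  increments=[
    {"grip":0.45,"x":0,"y":0,"z":0,"roll":-6.9},
    {"grip":0.45,"x":0,"y":0,"z":0,"roll":0},
    {"grip":0.45,"x":0,"y":0,"z":0,"roll":0},
  ],
)

```text
clock: 7.65
tcp_pos: [0.542, -0.0654, 0.165]
orientation: [0.0, 0.794, -0.607, -0.0]
wrist_force: [-0.3, 0.1, 0.2]
finger_gap: 0.047
grip_force: 0.0
```

Run:
```python
from sv import *
s,p,Rt=st();print(s["clock"],p,M.T@(p[:2]-O),s["finger_gap"],np.degrees(np.arctan2(Rt[1,0],Rt[0,0])))
w=shot("wrist","w4.png")
cv2.imwrite("pics/w4b.png",cv2.resize(w[:,:,::-1],(800,600),interpolation=cv2.INTER_CUBIC))
```

```text
7.65 [ 0.54202332 -0.06544607  0.16501012] [ 0.01320136 -0.04525018] 0.046973587519090046 -74.81059176919736
```

View pics/w4b.png

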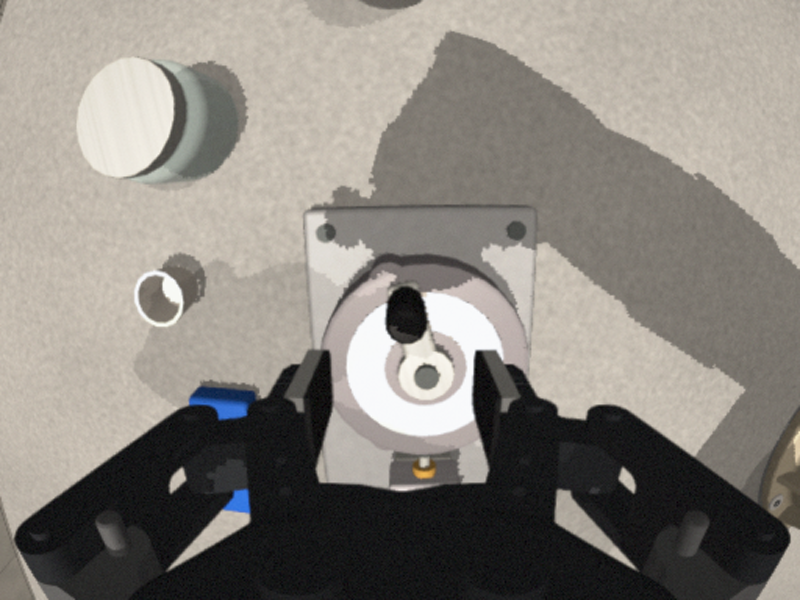

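The wrist view shows the knob top at about (407,302), between the fingers sideways. There is a clear bulge of the tyre outline at (345,285)–(400,258), close to the knob.

Run:
```python
from sv import *
s,p,Rt=st();k=.64
q=wonz(407*k,300*k,.112,p,Rt);print("knob",q,M.T@(q[:2]-O))
q=wonz(427*k,376*k,.07,p,Rt);h=M.T@(q[:2]-O);print("hub",q,h)
for (X,Y) in [(528,350),(522,325),(505,298),(485,280),(460,266),(430,258),(405,257),(392,257),(380,263),(365,272),(352,283),(342,297),(333,315),(327,335)]:
    b=M.T@(wonz(X*k,Y*k,.06,p,Rt)[:2]-O)-h;print((X,Y),b.round(4),np.degrees(np.arctan2(b[1],b[0])).round(),(np.hypot(*b)*1e3).round(1))
w=cv2.imread("pics/w4.png")[140:240,195:350]
cv2.imwrite("pics/w4c.png",cv2.resize(w,(775,500),interpolation=cv2.INTER_CUBIC))
```

```text
knob [ 0.54291151 -0.07753803  0.112     ] [ 0.01076359 -0.05712712]
hub [ 0.51675918 -0.02666374  0.07      ] [-0.00054858 -0.0010542 ]
(528, 350) [-0.06   -0.0103] -170.0 60.9
(522, 325) [-0.0551 -0.0259] -155.0 60.9
(505, 298) [-0.0442 -0.0421] -136.0 61.0
(485, 280) [-0.0323 -0.0526] -122.0 61.7
(460, 266) [-0.0182 -0.0605] -107.0 63.2
(430, 258) [-0.0018 -0.065 ] -92.0 65.0
(405, 257) [ 0.0117 -0.0657] -80.0 66.7
(392, 257) [ 0.0188 -0.0658] -74.0 68.4
(380, 263) [ 0.0253 -0.0625] -68.0 67.5
(365, 272) [ 0.0336 -0.0576] -60.0 66.7
(352, 283) [ 0.0409 -0.0516] -52.0 65.8
(342, 297) [ 0.0468 -0.0437] -43.0 64.0
(333, 315) [ 0.0524 -0.0332] -32.0 62.1
(327, 335) [ 0.0565 -0.0213] -21.0 60.4
```

View pics/w4c.png

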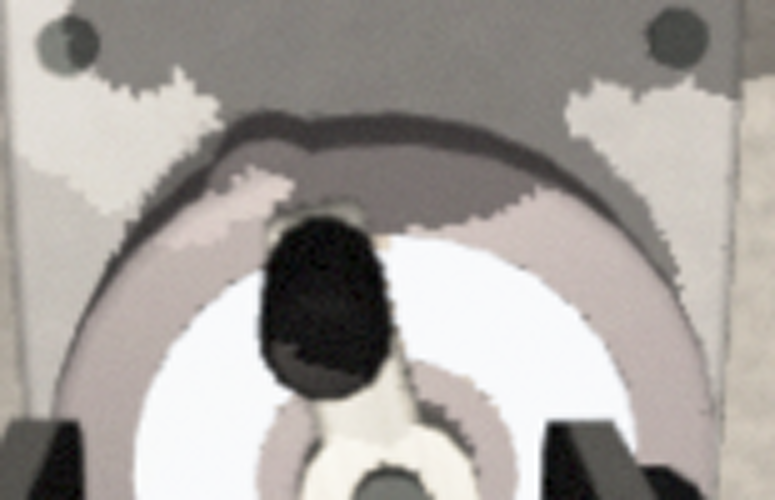

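The crop shows a distinct round bump on the tyre edge from (205,190) to (310,150), crest near (258,142). The knob's top disc is its lower end, near (322,355).

Run:
```python
from sv import *
s,p,Rt=st()
P=lambda X,Y:(195+(X-2)/5,140+(Y-2)/5)
q=wonz(*P(322,352),.112,p,Rt);k=M.T@(q[:2]-O);print("knob",q,k,np.degrees(np.arctan2(k[1],k[0])),np.hypot(*k))
R_=[(60,390),(75,330),(110,265),(150,228),(205,190),(230,155),(258,140),(285,142),(310,152),(400,143),(480,160),(550,192),(620,245),(670,300),(705,370)]
B=np.array([M.T@(wonz(*P(*r),.06,p,Rt)[:2]-O) for r in R_])
import scipy.optimize as so
c=so.least_squares(lambda c:np.hypot(*(B-c[:2]).T)-c[2],[0,0,.06],loss="soft_l1",f_scale=.0004).x;print("c",c)
for r,b in zip(R_,B-c[:2]):print(r,np.degrees(np.arctan2(b[1],b[0])).round(1),(np.hypot(*b)*1e3).round(1))
```

```text
knob [ 0.54045859 -0.06477303  0.112     ] [ 0.01187901 -0.04417652] -74.94924981910151 0.0457457774613643
c [ 0.00163105 -0.00319726  0.0604221 ]
(60, 390) -15.8 59.2
(75, 330) -27.1 60.2
(110, 265) -40.0 61.0
(150, 228) -49.2 60.5
(205, 190) -60.4 60.3
(230, 155) -66.5 63.7
(258, 140) -71.4 64.4
(285, 142) -75.2 62.7
(310, 152) -78.7 60.0
(400, 143) -93.3 60.3
(480, 160) -106.7 59.7
(550, 192) -119.7 59.3
(620, 245) -135.1 59.4
(670, 300) -148.4 60.7
(705, 370) -162.7 61.9
```

Request:
servo_tool(
  increments=[
    {"grip":0.45,"x":-1,"y":1.3,"z":20,"roll":0},
    {"grip":0.45,"x":0,"y":0,"z":25,"roll":0},
    {"grip":0.45,"x":0,"y":0,"z":25,"roll":0},
    {"grip":0.45,"x":0,"y":0,"z":14,"roll":0},
    {"grip":0.45,"x":0,"y":0,"z":0,"roll":0},
  ],
  grip_force=24,
)

```text
clock: 8.12
tcp_pos: [0.538, -0.0641, 0.0778]
orientation: [0.001, 0.795, -0.607, -0.003]
wrist_force: [0.0, -0.3, -0.8]
finger_gap: 0.047
grip_force: 0.0
```

Request:
servo_tool(
  increments=[
    {"grip":1,"x":0,"y":0,"z":0,"roll":0},
    {"grip":1,"x":0,"y":0,"z":0,"roll":0},
    {"grip":1,"x":0,"y":0,"z":0,"roll":0},
    {"grip":1,"x":0,"y":0,"z":0,"roll":0},
    {"grip":1,"x":0,"y":0,"z":0,"roll":0},
  ],
)

```text
clock: 8.53
tcp_pos: [0.5414, -0.065, 0.0825]
orientation: [-0.0, 0.795, -0.606, 0.001]
wrist_force: [-1.7, 0.2, 3.7]
finger_gap: 0.0189
grip_force: 24.8
```

```bash
cat > cr.py <<'E'
from sv import *
import sys
def rep():
    s,p,Rt=st();k=M.T@(p[:2]-O);f=M.T@np.array(s["wrist_force"])[:2];a=np.arctan2(k[1],k[0])
    print(round(s["clock"],2),"z",p[2].round(4),"stand",k.round(4),"ang",np.degrees(a).round(1),"r",np.hypot(*k).round(4),"Ft(ccw) on tool",(f@[-np.sin(a),np.cos(a)]).round(1),"Fr",(f@[np.cos(a),np.sin(a)]).round(1),"xang",np.degrees(np.arctan2(Rt[1,0],Rt[0,0])).round(1),"gap",round(s["finger_gap"],4),"g",round(s["grip_force"],1))
    return p,Rt,a
def plan(angs,r=.045,cmd=None):
    # increments in tool axes for going through absolute crank angles (deg) from cmd point
    s,p,Rt=st();b=p if cmd is None else np.r_[O+M@np.array(cmd),p[2]]
    for g in angs:
        t=np.r_[O+M@(r*np.array([np.cos(np.radians(g)),np.sin(np.radians(g))])),b[2]]
        print(g,(Rt.T@(t-b)*1e3).round(1));b=t
E
python3 -c "
from cr import *
rep();plan(range(-70,90,5))"
```

```text
8.53 z 0.0825 stand [ 0.0127 -0.0446] ang -74.1 r 0.0464 Ft(ccw) on tool -1.3 Fr -1.1 xang -74.6 gap 0.0189 g 24.8
-70 [-2.3 -2.7  0. ]
-65 [-1.5 -3.6  0. ]
-60 [-1.8 -3.5  0. ]
-55 [-2.1 -3.3  0. ]
-50 [-2.4 -3.1  0. ]
-45 [-2.7 -2.9  0. ]
-40 [-2.9 -2.6  0. ]
-35 [-3.1 -2.4  0. ]
-30 [-3.3 -2.1  0. ]
-25 [-3.5 -1.8 -0. ]
-20 [-3.6 -1.5 -0. ]
-15 [-3.8 -1.2 -0. ]
-10 [-3.8 -0.8 -0. ]
-5 [-3.9 -0.5 -0. ]
0 [-3.9 -0.1 -0. ]
5 [-3.9  0.2 -0. ]
10 [-3.9  0.5 -0. ]
15 [-3.8  0.9 -0. ]
20 [-3.7  1.2 -0. ]
25 [-3.6  1.5 -0. ]
30 [-3.5  1.8 -0. ]
35 [-3.3  2.1 -0. ]
40 [-3.1  2.4 -0. ]
45 [-2.9  2.7 -0. ]
50 [-2.6  2.9 -0. ]
55 [-2.4  3.1 -0. ]
60 [-2.1  3.3 -0. ]
65 [-1.8  3.5 -0. ]
70 [-1.5  3.6 -0. ]
75 [-1.2  3.8 -0. ]
80 [-0.8  3.8 -0. ]
85 [-0.5  3.9 -0. ]
```

Request:
servo_tool(
  increments=[
    {"grip":1,"x":-1.1,"y":-1.4,"z":0,"roll":0},
    {"grip":1,"x":-1.2,"y":-1.4,"z":0,"roll":0},
    {"grip":1,"x":-0.7,"y":-1.8,"z":0,"roll":0},
    {"grip":1,"x":-0.8,"y":-1.8,"z":0,"roll":0},
    {"grip":1,"x":-0.9,"y":-1.8,"z":0,"roll":0},
  ],
)

```text
clock: 8.95
tcp_pos: [0.5482, -0.0597, 0.0825]
orientation: [0.001, 0.795, -0.607, 0.002]
wrist_force: [-1.3, -5.3, 4.5]
finger_gap: 0.0194
grip_force: 24.9
```

Request:
servo_tool(
  increments=[
    {"grip":1,"x":-0.9,"y":-1.7,"z":0,"roll":0},
    {"grip":1,"x":-1.0,"y":-1.7,"z":0,"roll":0},
    {"grip":1,"x":-1.1,"y":-1.6,"z":0,"roll":0},
    {"grip":1,"x":-1.2,"y":-1.6,"z":0,"roll":0},
    {"grip":1,"x":-1.2,"y":-1.5,"z":0,"roll":0},
  ],
)

```text
clock: 9.37
tcp_pos: [0.5542, -0.0529, 0.0825]
orientation: [0.002, 0.795, -0.607, 0.002]
wrist_force: [-3.0, -6.7, 5.3]
finger_gap: 0.0193
grip_force: 25.0
```

```bash
python3 -c "
from cr import *
rep()"
```

```text
9.37 z 0.0825 stand [ 0.0283 -0.0365] ang -52.1 r 0.0462 Ft(ccw) on tool -7.2 Fr 1.5 xang -74.7 gap 0.0193 g 25.0
```

Request:
servo_tool(
  increments=[
    {"grip":1,"x":-1.3,"y":-1.5,"z":0,"roll":0},
    {"grip":1,"x":-1.4,"y":-1.4,"z":0,"roll":0},
    {"grip":1,"x":-1.4,"y":-1.3,"z":0,"roll":0},
    {"grip":1,"x":-1.5,"y":-1.3,"z":0,"roll":0},
    {"grip":1,"x":-1.5,"y":-1.2,"z":0,"roll":0},
  ],
)

```text
clock: 9.78
tcp_pos: [0.5595, -0.0432, 0.0825]
orientation: [0.0, 0.795, -0.606, 0.002]
wrist_force: [-1.1, -3.6, 6.0]
finger_gap: 0.0191
grip_force: 25.0
```

Request:
servo_tool(
  increments=[
    {"grip":1,"x":-1.6,"y":-1.2,"z":0,"roll":0},
    {"grip":1,"x":-1.6,"y":-1.1,"z":0,"roll":0},
    {"grip":1,"x":-1.7,"y":-1.0,"z":0,"roll":0},
    {"grip":1,"x":-1.7,"y":-0.9,"z":0,"roll":0},
    {"grip":1,"x":-1.8,"y":-0.9,"z":0,"roll":0},
  ],
)

```text
clock: 10.2
tcp_pos: [0.5621, -0.0336, 0.0825]
orientation: [0.0, 0.795, -0.606, 0.002]
wrist_force: [-2.2, -4.2, 6.3]
finger_gap: 0.019
grip_force: 25.0
```

```bash
python3 -c "
from cr import *
rep()"
```

```text
10.2 z 0.0825 stand [ 0.0411 -0.02  ] ang -26.0 r 0.0458 Ft(ccw) on tool -4.6 Fr -1.4 xang -74.7 gap 0.019 g 25.0
```

Request:
servo_tool(
  increments=[
    {"grip":1,"x":-1.8,"y":-0.8,"z":0,"roll":0},
    {"grip":1,"x":-1.8,"y":-0.7,"z":0,"roll":0},
    {"grip":1,"x":-1.9,"y":-0.6,"z":0,"roll":0},
    {"grip":1,"x":-1.9,"y":-0.6,"z":0,"roll":0},
    {"grip":1,"x":-1.9,"y":-0.4,"z":0,"roll":0},
  ],
)

```text
clock: 10.62
tcp_pos: [0.5626, -0.0238, 0.0825]
orientation: [0.0, 0.795, -0.606, 0.002]
wrist_force: [-2.4, -5.0, 7.3]
finger_gap: 0.0194
grip_force: 25.0
```

Request:
servo_tool(
  increments=[
    {"grip":1,"x":-1.9,"y":-0.4,"z":0,"roll":0},
    {"grip":1,"x":-1.9,"y":-0.3,"z":0,"roll":0},
    {"grip":1,"x":-2.0,"y":-0.2,"z":0,"roll":0},
    {"grip":1,"x":-2.0,"y":-0.1,"z":0,"roll":0},
    {"grip":1,"x":-2.0,"y":0,"z":0,"roll":0},
  ],
)

```text
clock: 11.03
tcp_pos: [0.5609, -0.0142, 0.0825]
orientation: [0.0, 0.795, -0.606, 0.002]
wrist_force: [-1.7, -4.2, 7.0]
finger_gap: 0.0193
grip_force: 25.0
```

Request:
servo_tool(
  increments=[
    {"grip":1,"x":-2.0,"y":0.1,"z":0,"roll":0},
    {"grip":1,"x":-2.0,"y":0.1,"z":0,"roll":0},
    {"grip":1,"x":-2.0,"y":0.2,"z":0,"roll":0},
    {"grip":1,"x":-1.9,"y":0.3,"z":0,"roll":0},
    {"grip":1,"x":-1.9,"y":0.4,"z":0,"roll":0},
  ],
)

```text
clock: 11.45
tcp_pos: [0.5573, -0.0053, 0.0825]
orientation: [0.0, 0.795, -0.606, 0.002]
wrist_force: [-1.5, -6.5, 6.3]
finger_gap: 0.019
grip_force: 25.0
```

```bash
python3 -c "
from cr import *
rep()"
```

```text
11.45 z 0.0825 stand [0.0443 0.0085] ang 10.8 r 0.0451 Ft(ccw) on tool -5.1 Fr -4.3 xang -74.7 gap 0.019 g 25.0
```

Refit the circle from the recorded TCP points to sharpen the spindle position, then plan the rest.

```bash
python3 -c "
from cr import *
import scipy.optimize as so
Q=np.array([[.5414,-.065],[.5482,-.0597],[.5542,-.0529],[.5595,-.0432],[.5621,-.0336],[.5626,-.0238],[.5609,-.0142],[.5573,-.0053]])
c=so.least_squares(lambda c:np.hypot(*(Q-c).T)-.045,O).x
print(c,(np.hypot(*(Q-c).T)*1e3).round(1));rep()
O[:]=c
p,Rt,a=rep();g=np.degrees(a)
plan(np.arange(14.5,90,2.5),r=.045)"
```

```text
[ 0.51766639 -0.026678  ] [45.1 45.  45.  45.  45.  45.  45.  45. ]
11.45 z 0.0825 stand [0.0443 0.0085] ang 10.8 r 0.0451 Ft(ccw) on tool -5.1 Fr -4.3 xang -74.7 gap 0.019 g 25.0
11.45 z 0.0825 stand [0.044  0.0098] ang 12.6 r 0.0451 Ft(ccw) on tool -5.0 Fr -4.5 xang -74.7 gap 0.019 g 25.0
14.5 [-1.5  0.4 -0. ]
17.0 [-1.9  0.5 -0. ]
19.5 [-1.9  0.6 -0. ]
22.0 [-1.8  0.7 -0. ]
24.5 [-1.8  0.8 -0. ]
27.0 [-1.8  0.9 -0. ]
29.5 [-1.7  0.9 -0. ]
32.0 [-1.7  1.  -0. ]
34.5 [-1.6  1.1 -0. ]
37.0 [-1.6  1.2 -0. ]
39.5 [-1.5  1.2 -0. ]
42.0 [-1.5  1.3 -0. ]
44.5 [-1.4  1.4 -0. ]
47.0 [-1.4  1.4 -0. ]
49.5 [-1.3  1.5 -0. ]
52.0 [-1.2  1.5 -0. ]
54.5 [-1.2  1.6 -0. ]
57.0 [-1.1  1.6 -0. ]
59.5 [-1.   1.7 -0. ]
62.0 [-0.9  1.7 -0. ]
64.5 [-0.9  1.8 -0. ]
67.0 [-0.8  1.8 -0. ]
69.5 [-0.7  1.8 -0. ]
72.0 [-0.6  1.9 -0. ]
74.5 [-0.6  1.9 -0. ]
77.0 [-0.5  1.9 -0. ]
79.5 [-0.4  1.9 -0. ]
82.0 [-0.3  1.9 -0. ]
84.5 [-0.2  2.  -0. ]
87.0 [-0.1  2.  -0. ]
89.5 [-0.  2. -0.]
```

Request:
servo_tool(
  increments=[
    {"grip":1,"x":-1.9,"y":0.5,"z":0,"roll":0},
    {"grip":1,"x":-1.9,"y":0.6,"z":0,"roll":0},
    {"grip":1,"x":-1.8,"y":0.7,"z":0,"roll":0},
    {"grip":1,"x":-1.8,"y":0.8,"z":0,"roll":0},
    {"grip":1,"x":-1.8,"y":0.9,"z":0,"roll":0},
  ],
)

```text
clock: 11.87
tcp_pos: [0.5519, 0.0026, 0.0825]
orientation: [0.0, 0.795, -0.607, 0.002]
wrist_force: [0.1, -6.5, 5.0]
finger_gap: 0.0191
grip_force: 24.9
```

Request:
servo_tool(
  increments=[
    {"grip":1,"x":-1.7,"y":0.9,"z":0,"roll":0},
    {"grip":1,"x":-1.7,"y":1.0,"z":0,"roll":0},
    {"grip":1,"x":-1.6,"y":1.1,"z":0,"roll":0},
    {"grip":1,"x":-1.6,"y":1.2,"z":0,"roll":0},
    {"grip":1,"x":-1.5,"y":1.2,"z":0,"roll":0},
  ],
)

```text
clock: 12.28
tcp_pos: [0.5451, 0.009, 0.0825]
orientation: [-0.0, 0.795, -0.606, 0.003]
wrist_force: [0.7, -5.8, 3.6]
finger_gap: 0.0191
grip_force: 24.8
```

Request:
servo_tool(
  increments=[
    {"grip":1,"x":-1.5,"y":1.3,"z":0,"roll":0},
    {"grip":1,"x":-1.4,"y":1.4,"z":0,"roll":0},
    {"grip":1,"x":-1.4,"y":1.4,"z":0,"roll":0},
    {"grip":1,"x":-1.3,"y":1.5,"z":0,"roll":0},
    {"grip":1,"x":-1.2,"y":1.5,"z":0,"roll":0},
  ],
)

```text
clock: 12.7
tcp_pos: [0.537, 0.014, 0.0825]
orientation: [-0.001, 0.795, -0.606, 0.003]
wrist_force: [3.5, -5.1, 2.3]
finger_gap: 0.0192
grip_force: 24.7
```

Request:
servo_tool(
  increments=[
    {"grip":1,"x":-1.2,"y":1.6,"z":0,"roll":0},
    {"grip":1,"x":-1.1,"y":1.6,"z":0,"roll":0},
    {"grip":1,"x":-1.0,"y":1.7,"z":0,"roll":0},
    {"grip":1,"x":-0.9,"y":1.7,"z":0,"roll":0},
  ],
)

```text
clock: 13.03
tcp_pos: [0.5299, 0.0166, 0.0826]
orientation: [-0.001, 0.795, -0.606, 0.003]
wrist_force: [4.4, -3.8, 1.8]
finger_gap: 0.0191
grip_force: 24.6
```

```bash
sed -i 's/TH=np.radians(15.8);O=np.array(\[.5170,-.0255\])/TH=np.radians(16.0);O=np.array([.5177,-.0267])/' sv.py; python3 -c "
from cr import *
rep();plan(np.arange(62,100,1),r=.045)"
```

```text
13.03 z 0.0826 stand [0.0236 0.0383] ang 58.3 r 0.045 Ft(ccw) on tool -5.2 Fr -2.5 xang -74.6 gap 0.0191 g 24.6
62 [-1.4  2.5 -0. ]
63 [-0.4  0.7 -0. ]
64 [-0.3  0.7 -0. ]
65 [-0.3  0.7 -0. ]
66 [-0.3  0.7 -0. ]
67 [-0.3  0.7 -0. ]
68 [-0.3  0.7 -0. ]
69 [-0.3  0.7 -0. ]
70 [-0.3  0.7 -0. ]
71 [-0.3  0.7 -0. ]
72 [-0.2  0.7 -0. ]
73 [-0.2  0.8 -0. ]
74 [-0.2  0.8 -0. ]
75 [-0.2  0.8 -0. ]
76 [-0.2  0.8 -0. ]
77 [-0.2  0.8 -0. ]
78 [-0.2  0.8 -0. ]
79 [-0.1  0.8 -0. ]
80 [-0.1  0.8 -0. ]
81 [-0.1  0.8 -0. ]
82 [-0.1  0.8 -0. ]
83 [-0.1  0.8 -0. ]
84 [-0.1  0.8 -0. ]
85 [-0.1  0.8 -0. ]
86 [-0.1  0.8 -0. ]
87 [-0.   0.8 -0. ]
88 [-0.   0.8 -0. ]
89 [-0.   0.8 -0. ]
90 [ 0.   0.8 -0. ]
91 [ 0.   0.8 -0. ]
92 [ 0.   0.8 -0. ]
93 [ 0.   0.8 -0. ]
94 [ 0.1  0.8 -0. ]
95 [ 0.1  0.8 -0. ]
96 [ 0.1  0.8 -0. ]
97 [ 0.1  0.8 -0. ]
98 [ 0.1  0.8 -0. ]
99 [ 0.1  0.8 -0. ]
```

Request:
servo_tool(
  increments=[
    {"grip":1,"x":-0.6,"y":1.4,"z":0,"roll":0},
    {"grip":1,"x":-0.6,"y":1.4,"z":0,"roll":0},
    {"grip":1,"x":-0.6,"y":1.4,"z":0,"roll":0},
  ],
)

```text
clock: 13.28
tcp_pos: [0.5246, 0.0178, 0.0825]
orientation: [-0.001, 0.795, -0.606, 0.002]
wrist_force: [5.1, -1.9, 5.7]
finger_gap: 0.0191
grip_force: 24.9
```

Request:
servo_tool(
  increments=[
    {"grip":1,"x":-0.3,"y":0.7,"z":0,"roll":0},
    {"grip":1,"x":-0.3,"y":0.7,"z":0,"roll":0},
  ],
)

```text
clock: 13.45
tcp_pos: [0.5227, 0.0181, 0.0825]
orientation: [-0.001, 0.795, -0.606, 0.002]
wrist_force: [4.4, -2.3, 5.6]
finger_gap: 0.019
grip_force: 25.0
```

Request:
servo_tool(
  increments=[
    {"grip":1,"x":-0.3,"y":0.7,"z":0,"roll":0},
    {"grip":1,"x":-0.2,"y":0.8,"z":0,"roll":0},
  ],
)

```text
clock: 13.62
tcp_pos: [0.5212, 0.0182, 0.0825]
orientation: [-0.001, 0.795, -0.606, 0.002]
wrist_force: [5.3, -2.0, 5.2]
finger_gap: 0.0193
grip_force: 25.0
```

Request:
servo_tool(
  increments=[
    {"grip":1,"x":-0.2,"y":0.8,"z":0,"roll":0},
    {"grip":1,"x":-0.2,"y":0.8,"z":0,"roll":0},
  ],
)

```text
clock: 13.78
tcp_pos: [0.5196, 0.0183, 0.0825]
orientation: [-0.001, 0.795, -0.606, 0.002]
wrist_force: [4.8, -2.5, 6.3]
finger_gap: 0.0192
grip_force: 25.0
```

Request:
servo_tool(
  increments=[
    {"grip":1,"x":-0.2,"y":0.8,"z":0,"roll":0},
    {"grip":1,"x":-0.2,"y":0.8,"z":0,"roll":0},
  ],
)

```text
clock: 13.95
tcp_pos: [0.5186, 0.0183, 0.0825]
orientation: [-0.002, 0.795, -0.606, 0.002]
wrist_force: [8.7, -1.1, 1.5]
finger_gap: 0.019
grip_force: 24.8
```

Request:
servo_tool(
  increments=[
    {"grip":1,"x":-0.2,"y":0.8,"z":0,"roll":0},
    {"grip":1,"x":-0.2,"y":0.8,"z":0,"roll":0},
  ],
)

```text
clock: 14.12
tcp_pos: [0.5181, 0.0183, 0.0826]
orientation: [-0.003, 0.795, -0.606, 0.003]
wrist_force: [10.5, 0.4, 0.7]
finger_gap: 0.0193
grip_force: 24.7
```

Request:
servo_tool(
  increments=[
    {"grip":1,"x":-0.1,"y":0.8,"z":0,"roll":0},
    {"grip":1,"x":-0.1,"y":0.8,"z":0,"roll":0},
  ],
)

```text
clock: 14.28
tcp_pos: [0.517, 0.0183, 0.0826]
orientation: [-0.003, 0.796, -0.606, 0.003]
wrist_force: [10.7, 0.1, -0.3]
finger_gap: 0.0192
grip_force: 24.6
```

```bash
python3 -c "
from cr import *
rep()"
```

```text
14.28 z 0.0826 stand [0.0118 0.0434] ang 74.8 r 0.045 Ft(ccw) on tool -10.7 Fr -0.1 xang -74.6 gap 0.0192 g 24.6
```

Request:
servo_tool(
  increments=[
    {"grip":1,"x":-0.1,"y":0.8,"z":0,"roll":0},
    {"grip":1,"x":-0.1,"y":0.8,"z":0,"roll":0},
  ],
)

```text
clock: 14.45
tcp_pos: [0.5157, 0.0182, 0.0826]
orientation: [-0.003, 0.796, -0.606, 0.003]
wrist_force: [12.1, 1.3, 0.3]
finger_gap: 0.019
grip_force: 24.6
```

Request:
servo_tool(
  increments=[
    {"grip":1,"x":-0.1,"y":0.8,"z":0,"roll":0},
    {"grip":1,"x":-0.1,"y":0.8,"z":0,"roll":0},
  ],
)

```text
clock: 14.62
tcp_pos: [0.5142, 0.0181, 0.0826]
orientation: [-0.003, 0.796, -0.606, 0.003]
wrist_force: [11.6, 0.7, -0.7]
finger_gap: 0.0195
grip_force: 24.6
```

Request:
servo_tool(
  increments=[
    {"grip":1,"x":-0.1,"y":0.8,"z":0,"roll":0},
    {"grip":1,"x":-0.1,"y":0.8,"z":0,"roll":0},
  ],
)

```text
clock: 14.78
tcp_pos: [0.5122, 0.0179, 0.0826]
orientation: [-0.003, 0.796, -0.606, 0.003]
wrist_force: [10.8, 1.4, 0.7]
finger_gap: 0.0196
grip_force: 24.7
```

Request:
servo_tool(
  increments=[
    {"grip":1,"x":-0.1,"y":0.8,"z":0,"roll":0},
  ],
)

```text
clock: 14.87
tcp_pos: [0.511, 0.0178, 0.0826]
orientation: [-0.003, 0.796, -0.606, 0.002]
wrist_force: [9.1, 1.5, 2.0]
finger_gap: 0.0194
grip_force: 24.7
```

Request:
servo_tool(
  increments=[
    {"grip":1,"x":0,"y":0.8,"z":0,"roll":0},
  ],
)

```text
clock: 14.95
tcp_pos: [0.5099, 0.0176, 0.0825]
orientation: [-0.003, 0.796, -0.606, 0.002]
wrist_force: [8.2, 1.9, 2.9]
finger_gap: 0.0192
grip_force: 24.8
```

```bash
python3 -c "
from cr import *
rep()"
```

```text
14.95 z 0.0825 stand [0.0047 0.0447] ang 84.0 r 0.045 Ft(ccw) on tool -8.4 Fr 0.4 xang -74.6 gap 0.0192 g 24.8
```

Request:
servo_tool(
  increments=[
    {"grip":1,"x":0,"y":0.6,"z":0,"roll":0},
  ],
)

```text
clock: 15.03
tcp_pos: [0.5088, 0.0174, 0.0825]
orientation: [-0.003, 0.796, -0.606, 0.002]
wrist_force: [6.7, 0.8, 4.3]
finger_gap: 0.0193
grip_force: 24.8
```

Request:
servo_tool(
  increments=[
    {"grip":1,"x":0,"y":0.6,"z":0,"roll":0},
  ],
)

```text
clock: 15.12
tcp_pos: [0.5078, 0.0172, 0.0825]
orientation: [-0.002, 0.796, -0.606, 0.002]
wrist_force: [5.8, 1.8, 5.7]
finger_gap: 0.0191
grip_force: 24.9
```

Request:
servo_tool(
  increments=[
    {"grip":1,"x":0,"y":0.6,"z":0,"roll":0},
  ],
)

```text
clock: 15.2
tcp_pos: [0.5069, 0.017, 0.0825]
orientation: [-0.002, 0.796, -0.606, 0.001]
wrist_force: [4.7, 0.2, 6.2]
finger_gap: 0.0187
grip_force: 25.0
```

```bash
python3 -c "
from cr import *
rep()"
```

```text
15.2 z 0.0825 stand [0.0017 0.045 ] ang 87.8 r 0.045 Ft(ccw) on tool -4.6 Fr -1.0 xang -74.6 gap 0.0187 g 25.0
```

Request:
servo_tool(
  increments=[
    {"grip":1,"x":0,"y":0.8,"z":0,"roll":0},
  ],
)

```text
clock: 15.28
tcp_pos: [0.5059, 0.0168, 0.0825]
orientation: [-0.002, 0.796, -0.606, 0.001]
wrist_force: [3.5, 1.2, 7.0]
finger_gap: 0.0191
grip_force: 25.1
```

Request:
servo_tool(
  increments=[
    {"grip":1,"x":0,"y":0.8,"z":0,"roll":0},
  ],
)

```text
clock: 15.37
tcp_pos: [0.5048, 0.0165, 0.0825]
orientation: [-0.002, 0.796, -0.606, 0.001]
wrist_force: [2.1, 0.0, 7.9]
finger_gap: 0.0192
grip_force: 25.2
```

Request:
servo_tool(
  increments=[
    {"grip":1,"x":0,"y":0.8,"z":0,"roll":0},
    {"grip":1,"x":0,"y":0.8,"z":0,"roll":0},
  ],
)

```text
clock: 15.53
tcp_pos: [0.5029, 0.0159, 0.0824]
orientation: [-0.001, 0.796, -0.606, 0.001]
wrist_force: [2.8, -0.0, 7.3]
finger_gap: 0.0192
grip_force: 25.2
```

Request:
servo_tool(
  increments=[
    {"grip":1,"x":0.1,"y":0.8,"z":0,"roll":0},
    {"grip":1,"x":0.1,"y":0.8,"z":0,"roll":0},
  ],
)

```text
clock: 15.7
tcp_pos: [0.5019, 0.0155, 0.0825]
orientation: [-0.002, 0.796, -0.606, 0.001]
wrist_force: [4.5, 1.5, 6.0]
finger_gap: 0.0193
grip_force: 25.1
```

Request:
servo_tool(
  increments=[
    {"grip":1,"x":0.1,"y":0.8,"z":0,"roll":0},
    {"grip":1,"x":0.1,"y":0.8,"z":0,"roll":0},
  ],
)

```text
clock: 15.87
tcp_pos: [0.5005, 0.015, 0.0825]
orientation: [-0.002, 0.796, -0.606, 0.001]
wrist_force: [4.6, 1.6, 6.0]
finger_gap: 0.0192
grip_force: 25.1
```

Request:
servo_tool(
  increments=[
    {"grip":1,"x":0.1,"y":0.8,"z":0,"roll":0},
    {"grip":1,"x":0.1,"y":0.8,"z":0,"roll":0},
  ],
)

```text
clock: 16.03
tcp_pos: [0.499, 0.0143, 0.0825]
orientation: [-0.002, 0.796, -0.606, 0.001]
wrist_force: [4.0, 0.7, 5.6]
finger_gap: 0.0188
grip_force: 25.1
```

Request:
servo_tool(
  increments=[
    {"grip":1,"x":0.2,"y":0.8,"z":0,"roll":0},
    {"grip":1,"x":0.2,"y":0.8,"z":0,"roll":0},
  ],
)

```text
clock: 16.2
tcp_pos: [0.4976, 0.0136, 0.0825]
orientation: [-0.002, 0.796, -0.606, 0.001]
wrist_force: [4.1, 2.1, 6.6]
finger_gap: 0.0193
grip_force: 25.1
```

Request:
servo_tool(
  increments=[
    {"grip":1,"x":0.2,"y":0.8,"z":0,"roll":0},
    {"grip":1,"x":0.2,"y":0.8,"z":0,"roll":0},
  ],
)

```text
clock: 16.37
tcp_pos: [0.4961, 0.0129, 0.0825]
orientation: [-0.002, 0.796, -0.606, 0.001]
wrist_force: [4.4, 1.5, 6.1]
finger_gap: 0.0191
grip_force: 25.1
```

```bash
python3 -c "
from cr import *
rep()"
```

```text
16.37 z 0.0825 stand [-0.0099  0.044 ] ang 102.6 r 0.0451 Ft(ccw) on tool -4.6 Fr -0.8 xang -74.6 gap 0.0191 g 25.1
```

Request:
servo_tool(
  increments=[
    {"grip":1,"x":-0.2,"y":-1.2,"z":0,"roll":0},
    {"grip":1,"x":-0.2,"y":-1.2,"z":0,"roll":0},
    {"grip":1,"x":-0.2,"y":-1.2,"z":0,"roll":0},
    {"grip":1,"x":-0.2,"y":-0.8,"z":0,"roll":0},
    {"grip":1,"x":-0.1,"y":-0.8,"z":0,"roll":0},
  ],
)

```text
clock: 16.78
tcp_pos: [0.4981, 0.014, 0.0823]
orientation: [0.001, 0.795, -0.606, -0.0]
wrist_force: [-3.2, -2.5, 13.6]
finger_gap: 0.0192
grip_force: 25.8
```

Request:
servo_tool(
  increments=[
    {"grip":1,"x":-0.1,"y":-0.8,"z":0,"roll":0},
    {"grip":1,"x":-0.1,"y":-0.8,"z":0,"roll":0},
  ],
)

```text
clock: 16.95
tcp_pos: [0.4995, 0.0146, 0.0823]
orientation: [0.001, 0.795, -0.606, -0.0]
wrist_force: [-2.9, -2.8, 13.6]
finger_gap: 0.019
grip_force: 25.8
```

Request:
servo_tool(
  increments=[
    {"grip":1,"x":-0.1,"y":-0.8,"z":0,"roll":0},
    {"grip":1,"x":-0.1,"y":-0.8,"z":0,"roll":0},
  ],
)

```text
clock: 17.12
tcp_pos: [0.501, 0.0152, 0.0824]
orientation: [0.001, 0.795, -0.606, -0.0]
wrist_force: [-3.5, -3.0, 13.1]
finger_gap: 0.0194
grip_force: 25.8
```

Request:
servo_tool(
  increments=[
    {"grip":1,"x":-0.1,"y":-0.8,"z":0,"roll":0},
    {"grip":1,"x":0,"y":-0.8,"z":0,"roll":0},
  ],
)

```text
clock: 17.28
tcp_pos: [0.5024, 0.0158, 0.0823]
orientation: [0.001, 0.795, -0.606, -0.0]
wrist_force: [-4.9, -3.9, 13.8]
finger_gap: 0.0194
grip_force: 25.8
```

Request:
servo_tool(
  increments=[
    {"grip":1,"x":0,"y":-0.8,"z":0,"roll":0},
    {"grip":1,"x":0,"y":-0.8,"z":0,"roll":0},
  ],
)

```text
clock: 17.45
tcp_pos: [0.503, 0.016, 0.0823]
orientation: [0.002, 0.795, -0.606, -0.001]
wrist_force: [-6.7, -5.5, 16.4]
finger_gap: 0.019
grip_force: 26.2
```

Request:
servo_tool(
  increments=[
    {"grip":1,"x":0,"y":-0.8,"z":0,"roll":0},
    {"grip":1,"x":0,"y":-0.8,"z":0,"roll":0},
  ],
)

```text
clock: 17.62
tcp_pos: [0.5036, 0.0162, 0.0823]
orientation: [0.002, 0.795, -0.606, -0.001]
wrist_force: [-10.5, -5.1, 18.8]
finger_gap: 0.0188
grip_force: 26.4
```

```bash
python3 -c "
from cr import *
rep()"
```

```text
17.62 z 0.0823 stand [-0.0018  0.0451] ang 92.3 r 0.0452 Ft(ccw) on tool 11.5 Fr -1.6 xang -74.6 gap 0.0188 g 26.4
```

Request:
servo_tool(
  increments=[
    {"grip":1,"x":0,"y":-0.8,"z":0,"roll":0},
    {"grip":1,"x":0,"y":-0.8,"z":0,"roll":0},
  ],
)

```text
clock: 17.78
tcp_pos: [0.5045, 0.0165, 0.0822]
orientation: [0.003, 0.795, -0.606, -0.002]
wrist_force: [-11.8, -6.0, 20.7]
finger_gap: 0.0187
grip_force: 26.6
```

Request:
servo_tool(
  increments=[
    {"grip":1,"x":0,"y":-0.8,"z":0,"roll":0},
    {"grip":1,"x":0.1,"y":-0.8,"z":0,"roll":0},
  ],
)

```text
clock: 17.95
tcp_pos: [0.5058, 0.0169, 0.0822]
orientation: [0.003, 0.795, -0.606, -0.002]
wrist_force: [-10.9, -5.7, 20.3]
finger_gap: 0.0192
grip_force: 26.6
```

Request:
servo_tool(
  increments=[
    {"grip":1,"x":0.1,"y":-0.8,"z":0,"roll":0},
    {"grip":1,"x":0.1,"y":-0.8,"z":0,"roll":0},
  ],
)

```text
clock: 18.12
tcp_pos: [0.5073, 0.0173, 0.0822]
orientation: [0.003, 0.795, -0.606, -0.002]
wrist_force: [-10.9, -5.0, 20.3]
finger_gap: 0.019
grip_force: 26.6
```

Request:
servo_tool(
  increments=[
    {"grip":1,"x":0.1,"y":-0.8,"z":0,"roll":0},
  ],
)

```text
clock: 18.2
tcp_pos: [0.5082, 0.0175, 0.0823]
orientation: [0.003, 0.795, -0.606, -0.002]
wrist_force: [-10.4, -4.2, 20.1]
finger_gap: 0.0194
grip_force: 26.5
```

Request:
servo_tool(
  increments=[
    {"grip":1,"x":0.1,"y":-0.7,"z":0,"roll":0},
  ],
)

```text
clock: 18.28
tcp_pos: [0.5092, 0.0176, 0.0823]
orientation: [0.002, 0.795, -0.606, -0.002]
wrist_force: [-9.3, -5.0, 18.8]
finger_gap: 0.0192
grip_force: 26.5
```

Request:
servo_tool(
  increments=[
    {"grip":1,"x":0.1,"y":-0.7,"z":0,"roll":0},
  ],
)

```text
clock: 18.37
tcp_pos: [0.5101, 0.0178, 0.0823]
orientation: [0.002, 0.795, -0.606, -0.002]
wrist_force: [-7.7, -4.8, 18.4]
finger_gap: 0.0193
grip_force: 26.4
```

```bash
python3 -c "
from cr import *
rep()"
```

```text
18.37 z 0.0823 stand [0.005  0.0448] ang 83.7 r 0.0451 Ft(ccw) on tool 8.4 Fr -3.4 xang -74.6 gap 0.0193 g 26.4
```

Request:
servo_tool(
  increments=[
    {"grip":1,"x":-0.1,"y":1.2,"z":0,"roll":0},
    {"grip":1,"x":-0.1,"y":1.2,"z":0,"roll":0},
  ],
)

```text
clock: 18.53
tcp_pos: [0.5105, 0.0178, 0.0824]
orientation: [0.0, 0.795, -0.606, -0.0]
wrist_force: [-0.5, -1.6, 9.5]
finger_gap: 0.0191
grip_force: 25.4
```

Request:
servo_tool(
  increments=[
    {"grip":1,"x":0,"y":0,"z":0,"roll":0},
    {"grip":1,"x":0,"y":0,"z":0,"roll":0},
  ],
)

```text
clock: 18.7
tcp_pos: [0.5106, 0.0178, 0.0824]
orientation: [0.0, 0.795, -0.606, 0.0]
wrist_force: [-1.5, -1.0, 11.6]
finger_gap: 0.019
grip_force: 25.6
```

```bash
python3 -c "
from cr import *
rep()"
```

```text
18.7 z 0.0824 stand [0.0055 0.0448] ang 83.0 r 0.0451 Ft(ccw) on tool 1.7 Fr -0.8 xang -74.6 gap 0.019 g 25.6
```

Request:
servo_tool(
  increments=[
    {"grip":1,"x":0,"y":1.0,"z":0,"roll":0},
    {"grip":1,"x":0,"y":1.0,"z":0,"roll":0},
    {"grip":1,"x":0,"y":0.3,"z":0,"roll":0},
    {"grip":1,"x":0,"y":0.3,"z":0,"roll":0},
  ],
)

```text
clock: 19.03
tcp_pos: [0.5105, 0.0177, 0.0825]
orientation: [-0.002, 0.796, -0.606, 0.001]
wrist_force: [5.2, 0.3, 6.8]
finger_gap: 0.0191
grip_force: 25.1
```

Request:
servo_tool(
  increments=[
    {"grip":1,"x":0,"y":0.3,"z":0,"roll":0},
    {"grip":1,"x":0,"y":0.3,"z":0,"roll":0},
  ],
)

```text
clock: 19.2
tcp_pos: [0.5103, 0.0177, 0.0825]
orientation: [-0.002, 0.796, -0.606, 0.001]
wrist_force: [7.3, 1.4, 3.8]
finger_gap: 0.0197
grip_force: 25.0
```

Request:
servo_tool(
  increments=[
    {"grip":1,"x":0,"y":0.3,"z":0,"roll":0},
    {"grip":1,"x":0,"y":0.3,"z":0,"roll":0},
  ],
)

```text
clock: 19.37
tcp_pos: [0.5103, 0.0176, 0.0825]
orientation: [-0.003, 0.796, -0.606, 0.002]
wrist_force: [7.6, 3.4, 3.5]
finger_gap: 0.019
grip_force: 24.9
```

Request:
servo_tool(
  increments=[
    {"grip":1,"x":0,"y":0.3,"z":0,"roll":0},
    {"grip":1,"x":0,"y":0.3,"z":0,"roll":0},
  ],
)

```text
clock: 19.53
tcp_pos: [0.51, 0.0176, 0.0825]
orientation: [-0.003, 0.796, -0.606, 0.002]
wrist_force: [7.9, 2.1, 3.2]
finger_gap: 0.0189
grip_force: 24.9
```

Request:
servo_tool(
  increments=[
    {"grip":1,"x":0,"y":0.3,"z":0,"roll":0},
    {"grip":1,"x":0,"y":0.3,"z":0,"roll":0},
  ],
)

```text
clock: 19.7
tcp_pos: [0.5092, 0.0175, 0.0825]
orientation: [-0.003, 0.796, -0.606, 0.002]
wrist_force: [6.7, 2.5, 3.9]
finger_gap: 0.0191
grip_force: 24.9
```

Request:
servo_tool(
  increments=[
    {"grip":1,"x":0,"y":0.3,"z":0,"roll":0},
    {"grip":1,"x":0,"y":0.3,"z":0,"roll":0},
  ],
)

```text
clock: 19.87
tcp_pos: [0.5083, 0.0173, 0.0825]
orientation: [-0.003, 0.796, -0.606, 0.001]
wrist_force: [5.6, 2.3, 5.0]
finger_gap: 0.019
grip_force: 25.0
```

Request:
servo_tool(
  increments=[
    {"grip":1,"x":0,"y":0.3,"z":0,"roll":0},
    {"grip":1,"x":0,"y":0.3,"z":0,"roll":0},
  ],
)

```text
clock: 20.03
tcp_pos: [0.5074, 0.0171, 0.0825]
orientation: [-0.002, 0.796, -0.606, 0.001]
wrist_force: [4.5, 1.7, 6.2]
finger_gap: 0.019
grip_force: 25.0
```

```bash
python3 -c "
from cr import *
rep()"
```

```text
20.03 z 0.0825 stand [0.0021 0.0449] ang 87.3 r 0.045 Ft(ccw) on tool -4.8 Fr 0.6 xang -74.6 gap 0.019 g 25.0
```

Request:
servo_tool(
  increments=[
    {"grip":1,"x":0,"y":-1.0,"z":0,"roll":0},
    {"grip":1,"x":0,"y":-1.0,"z":0,"roll":0},
    {"grip":1,"x":0,"y":-1.0,"z":0,"roll":0},
    {"grip":1,"x":0,"y":-0.8,"z":0,"roll":0},
    {"grip":1,"x":0,"y":-0.8,"z":0,"roll":0},
  ],
)

```text
clock: 20.45
tcp_pos: [0.5076, 0.0173, 0.0823]
orientation: [0.001, 0.795, -0.606, -0.001]
wrist_force: [-7.3, -4.0, 16.5]
finger_gap: 0.0191
grip_force: 26.2
```

Request:
servo_tool(
  increments=[
    {"grip":1,"x":0,"y":-0.5,"z":0,"roll":0},
    {"grip":1,"x":0,"y":-0.5,"z":0,"roll":0},
  ],
)

```text
clock: 20.62
tcp_pos: [0.5077, 0.0173, 0.0823]
orientation: [0.002, 0.795, -0.606, -0.001]
wrist_force: [-9.5, -4.7, 18.5]
finger_gap: 0.0191
grip_force: 26.4
```

```bash
python3 -c "
from cr import *
rep()"
```

```text
20.62 z 0.0823 stand [0.0025 0.0451] ang 86.9 r 0.0451 Ft(ccw) on tool 10.3 Fr -2.5 xang -74.6 gap 0.0191 g 26.4
```

Request:
servo_tool(
  increments=[
    {"grip":1,"x":0,"y":-0.5,"z":0,"roll":0},
    {"grip":1,"x":0,"y":-0.5,"z":0,"roll":0},
  ],
)

```text
clock: 20.78
tcp_pos: [0.5079, 0.0174, 0.0822]
orientation: [0.002, 0.795, -0.606, -0.002]
wrist_force: [-10.3, -5.2, 19.9]
finger_gap: 0.019
grip_force: 26.5
```

Request:
servo_tool(
  increments=[
    {"grip":1,"x":0,"y":-0.5,"z":0,"roll":0},
    {"grip":1,"x":0.1,"y":-0.5,"z":0,"roll":0},
  ],
)

```text
clock: 20.95
tcp_pos: [0.5089, 0.0176, 0.0823]
orientation: [0.002, 0.795, -0.606, -0.002]
wrist_force: [-10.1, -4.5, 20.4]
finger_gap: 0.0191
grip_force: 26.5
```

```bash
python3 -c "
from cr import *
rep()"
```

```text
20.95 z 0.0823 stand [0.0038 0.045 ] ang 85.2 r 0.0451 Ft(ccw) on tool 10.8 Fr -2.4 xang -74.6 gap 0.0191 g 26.5
```

Request:
servo_tool(
  increments=[
    {"grip":1,"x":0.1,"y":-0.4,"z":0,"roll":0},
    {"grip":1,"x":0,"y":1.4,"z":0,"roll":0},
    {"grip":1,"x":0,"y":1.4,"z":0,"roll":0},
    {"grip":1,"x":0,"y":0.3,"z":0,"roll":0},
    {"grip":1,"x":0,"y":0,"z":0,"roll":0},
  ],
)

```text
clock: 21.37
tcp_pos: [0.5096, 0.0176, 0.0824]
orientation: [-0.0, 0.795, -0.606, -0.0]
wrist_force: [-1.0, -1.1, 11.9]
finger_gap: 0.0193
grip_force: 25.6
```

```bash
python3 -c "
from cr import *
rep()"
```

```text
21.37 z 0.0824 stand [0.0044 0.0448] ang 84.4 r 0.045 Ft(ccw) on tool 1.2 Fr -0.9 xang -74.6 gap 0.0193 g 25.6
```

Request:
servo_tool(
  increments=[
    {"grip":0.6,"x":0,"y":0,"z":0,"roll":0},
    {"grip":0.5,"x":0,"y":0,"z":0,"roll":0},
    {"grip":0.45,"x":0,"y":0,"z":0,"roll":0},
    {"grip":0.45,"x":0,"y":0,"z":0,"roll":0},
  ],
)

```text
clock: 21.7
tcp_pos: [0.5089, 0.0176, 0.0806]
orientation: [0.0, 0.795, -0.606, -0.001]
wrist_force: [0.3, 0.7, 0.4]
finger_gap: 0.0472
grip_force: 0.0
```

Request:
servo_tool(
  increments=[
    {"grip":0.45,"x":0,"y":0,"z":-10,"roll":0},
    {"grip":0.45,"x":0,"y":0,"z":-25,"roll":0},
    {"grip":0.45,"x":0,"y":0,"z":-35,"roll":0},
    {"grip":0.45,"x":0,"y":0,"z":-35,"roll":0},
    {"grip":0.45,"x":10,"y":0,"z":0,"roll":0},
  ],
)

```text
clock: 22.12
tcp_pos: [0.5157, 0.0081, 0.1936]
orientation: [-0.003, 0.796, -0.605, 0.004]
wrist_force: [0.9, -0.2, 0.1]
finger_gap: 0.0469
grip_force: 0.0
```

Run:
```python
from sv import *
s,p,Rt=st();print(s["clock"],p,s["finger_gap"],s["wrist_force"])
w=shot("wrist","w5.png");t=shot("side","s5.png")
# black knob blob top in wrist view
g=w.max(2);m=(g<45).astype(np.uint8)
n,l,st_,c=cv2.connectedComponentsWithStats(m)
for i in range(1,n):
    if 80<st_[i,4]<6000: print(st_[i],c[i].round(1))
```

```text
22.1167 [0.51566624 0.00812823 0.19358966] 0.04687548490360236 [ 0.91652089 -0.19984562  0.06712784]
[252 187  21  25 259] [262. 196.]
```

Run:
```python
from sv import *
s,p,Rt=st();w=cv2.imread("pics/w5.png")
for v in (200,202,204):
    k=M.T@(wonz(262,v,.112,p,Rt)[:2]-O);print(v,k.round(4),np.degrees(np.arctan2(k[1],k[0])).round(1),np.hypot(*k).round(4))
```

```text
200 [0.0024 0.034 ] 85.9 0.0341
202 [0.0024 0.0356] 86.1 0.0357
204 [0.0024 0.0373] 86.3 0.0373
```

```bash
python3 -c "
from workcell import env
print(env.hand_in())"
```

```text
the job is handed in; nothing more can be done
None
```

I pushed the carriage to its hard stop (peak push about 30 N), felt out the high spot from both sides and let go with its crest under the feeler to within about 2° by my estimate, gripping at about 25 N. The images put the carriage travel at about 25 mm, so "home" rests on the hard stop. The job is handed in at about 22 s; I have no verdict back.

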